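# Seat a post-mounted lens in the holder that lets it bottom

### The job

Take the post-mounted lens out of the storage rack and seat it in one of the two post holders on the base rail, with the lens facing along the rail. An old spacer was left at the bottom of one of the two bores and nobody knows which, so push the post gently down until it bottoms, without ramming it, then read the ring engraved on the post: if the ring stands clearly above the holder's rim, pull the post out and use the other holder. Leave the post released and fully home, its ring level with the rim, and do not disturb the bare post or the other things on the bench.

Things in the scene. Friction and masses are not known exactly. Their poses are not given: they have to be found in the camera images.
- lens_post: Lens on its post, loose, about 130 g, upright in an end hole of the rack, 96 mm high: steel post 12.7 mm in diameter, foot tapered to 8.8 mm over its lowest 3.2 mm; on top (60 to 96 mm above the foot) a black square lens mount, 14 mm thick along x, 32 mm wide along y, lens recessed in both faces. Origin: centre of the foot; z up the post, x the lens's optical axis (either way round is the same).
- post_ring (a point): Dark ring engraved round the lens's post, 50 mm above its foot, 10 mm below the mount; the point lies on the post's axis. On the true bottom of a holder the ring is level with the holder's rim (0 mm); on the spacer it stands 7 to 10 mm above the rim.
- mount_center (a point): Centre of the square lens mount, 78 mm above the post's foot: the place to grip, across the 14 mm thickness.
- rail: Base rail, fixed: aluminium plate 120 mm long (x), 44 mm wide (y), 20 mm thick, carrying two identical round black post holders, 25 mm in diameter, 70 mm apart along x, rims 60 mm above the bench; a thumbscrew sticks out of each to 26 mm from its axis on the -y side, 45 mm above the bench. Origin: centre of the underside. In one bore, not known which, a rigid spacer fills the last 10 mm.
- near_rim (a point): Centre of the mouth of the post holder at the rail's -x end. Its bore is upright, round, 13.7 mm wide, 50 mm deep (40 mm if it holds the spacer), with a rigid bottom. A spring plunger rubs on the post from 15 mm below the rim down: pushing in takes about 3 to 9 N, so the post does not fall in by itself.
- far_rim (a point): Centre of the mouth of the post holder at the rail's +x end; bore, plunger and possible spacer as at near_rim. Both rims are 60 mm above the bench.
- rack: Post storage rack, fixed: grey block 44 mm (x) by 100 mm (y), 26 mm high, with three upright holes along y at -32, 0 and +32 mm, 14.1 mm wide, 20 mm deep (bottoms 6 mm above the bench). Origin: centre of its underside. Lens post in one end hole, bare post in the other, middle one empty.
- bare_post: Plain steel post without a mount, 12.7 mm in diameter, 81 mm high with the stud on its top, loose in the rack's other end hole; stays where it is. Origin at the centre of its foot.
- vial: Glass sample vial with a white cap, 27 mm in diameter, 57 mm high, loose, beside the rail; stays where it is. Origin at the centre of its underside.
- lens_tube: Short black lens tube, 30 mm in diameter, 25 mm high, loose, on the other side of the rail; stays where it is. Origin at the centre of its underside.
- beaker: Small beaker, 60 mm wide, 79 mm high, loose, beyond the rack; stays where it is. Origin at the centre of its underside.
Not all that is in view belongs to the job. Of the things shaped like the lens_post, the steel one is meant.

How it is judged (in metres and radians):
On the way:
1. the lens post has been lifted out of the storage rack (z of lens_post in the frame of rack above 0.03 m), for 0.2 s.
At the end, for the whole second after the job is handed in: The lens post stands released and at rest in a holder, upright (0.06 rad), within 4 mm of the bore axis, pushed home: ring at most 3 mm above or 4 mm below the rim (possible only in the bore without the spacer), lens axis along the rail within 0.26 rad (((horizontal distance between post_ring and near_rim below 0.004 m and z of post_ring in the frame of near_rim between -0.004 and 0.003 m) or (horizontal distance between post_ring and far_rim below 0.004 m and z of post_ring in the frame of far_rim between -0.004 and 0.003 m)) and angle between lens_post's own z axis and vertical below 0.06 rad and angle between the x axis of lens_post and the x axis of rail, either way round below 0.26 rad and linear speed of lens_post below 0.02 m/s); the robot touches nothing.
It fails at once if the post is rammed: contact force between lens post and rail (with its holders) above 45 N (contact force between lens_post and rail above 45 N).
It fails at once if the bare post, vial, lens tube or beaker is moved more than 25 mm (distance of any of bare_post, vial, lens_tube, beaker from where it was at the start of the episode above 0.025 m).
It also fails if it takes over 58 s, if anything falls off the work surface, if the arm or the gripper's body presses on something with over 40 N, if the wrist force passes 120 N, or if a joint passes its speed limit or range.

### The arm

A 6-joint arm with a two-finger parallel gripper is mounted at the origin on a cart in front of the work surface, level with it; the furniture and walls round the work are solid. World frame = base frame: x ahead of the robot, y to its left, z up, the work surface at z = 0. Lengths are in mm, angles in rad, forces in N, time in s.
With the tool pointing down it reaches from about 300 to 775 mm from the base axis. Payload 14.6 kg.
Tool frame: the origin (TCP) lies between the finger pads; the fingertips stand 11 mm ahead of it and the grasp point (between the pads) lies 8 mm behind it; z points along the fingers, y is the direction in which the jaws open and shut (so a half turn about z gives the same grasp; the last joint's range is limited). The gripper opens to 94 mm and grips with 3 to 60 N. Pads are 16 mm wide; open, the fingers measure 119 mm over their backs; the gripper's body (75 mm by 177 mm) begins 78 mm behind the grasp point.
Start: joints at [-1.314, 0.3, 1.521, -0, 1.321, -0.067], TCP at [174.987, -521.41, 216.446] pointing down, gripper open.
Joint ranges: [-3.03, 3.03], [-0.79, 2.21], [0.23, 2.52], [-1.04, 4.18], [0, 3.07], [-2.55, 2.55]. Speed limits (rad/s): [2.22, 2.22, 2.57, 3.14, 3.14, 3.14].

### API

Orientations are given as [roll, pitch, yaw] about the fixed x, y, z axes, in that order (R = Rz(yaw) Ry(pitch) Rx(roll)).
In Python, from cell import * gives the robot as it stands.
- The arm moves only by the tool arm_command, never from a script. Its argument "deltas" is a list of rows, each an object with "xyz": the shift along the world's x, y, z in m, a list of three; "turn": the turn, a rotation vector about the world's x, y, z in rad, a list of three. A call has 1 to 12 rows; each row shifts and turns the commanded pose from where the row before left it; what a row does not reach is not made up. A row lasts 1/8 s, in which the tool goes at most 62.5 mm and 10.7 degrees, less where a joint would pass 70% of its speed; a pose out of reach is approached as far as the arm can. A call with a gripper value outside its range is refused whole. "gripper" is the closure, from 0 (fully open) to 1 (shut), set as the call begins (left out, the last holds). The fingers move at their own pace and stop on an object; "force" is the grip in N (left out, the last holds). Time passes only in rows, so rows that do not move let the fingers close. It gives the time, the measured TCP pose, the force and the opening at its end, in the units of the state.
- read_state(): the state, without advancing time (a new reading comes with each control period).
- camera(name): name is "side" or "top" or "wrist"; returns a dict with "color" (480x640x3 uint8, red, green, blue), "fx", "fy", "cx", "cy" (pixels), "rvec" (rotation vector, rad) and "tvec" (3), from world to camera coordinates, as OpenCV has them; the wrist camera has in their place "mount" (4x4, takes a point from camera to tool coordinates, whose origin is the TCP and whose axes are the flange's). Camera axes: x right, y down, z forward; pixel columns grow to the right and rows downward; lengths in mm; the calibration is good to about 2 mm. A picture is of the moment at which its call begins: read the wrist's pose just before it. There is no depth.
- sign_off(): hands the job in, once; it reports no verdict.
The state is a dict: "clock": time; "joints": joint angles; "qd": joint speeds; "effort": joint torques, N m; "eef_pos": TCP position; "eef_rot": TCP orientation; "wrist_force": force on the tool from outside, world axes, zero at the start; "moment": the same for the moment, N m; "finger_gap": finger opening in mm.
Only numpy, scipy, OpenCV 4.12 (cv2) and the standard library are available. Lean on these libraries where they do the work, as an engineer would, in place of code of your own. Each camera call takes 0.05 s, during which the arm holds its last target.

## Working session

There is one attempt and no reset: what is moved stays moved. The work goes in short steps, Python scripts to look and compute and a tool call to move; the robot and the scene stay as the last step left them, time stands still between calls to the robot, and variables do not carry over. Pictures are saved under pics/ and viewed, and the job is handed in when it is done.

Besides the shell and the picture viewer there is one more tool, called as name(argument=value, ...), one argument or row to a line, values as JSON. arm_command: Moves the arm, as the interface text tells. Its arguments: {"type":"object","properties":{"deltas":{"type":"array","items":{"type":"object","properties":{"xyz":{"type":"array","items":{"type":"number"}},"turn":{"type":"array","items":{"type":"number"}}}}},"gripper":{"type":"number"},"force":{"type":"number"}},"required":["deltas"]}

```bash
mkdir -p pics
cat > h.py <<'E'
from cell import *
import numpy as np, cv2
def save(n,f):
    c=camera(n); cv2.imwrite('pics/'+f,c['color'][:,:,::-1]); 
    import pickle; pickle.dump(c,open('pics/'+f+'.pkl','wb')); return c
def load(f):
    import pickle; return pickle.load(open('pics/'+f+'.pkl','rb'))
def ray(c,u,v):
    R=cv2.Rodrigues(np.array(c['rvec'],float))[0]; t=np.array(c['tvec'],float).ravel()
    d=R.T@np.array([(u-c['cx'])/c['fx'],(v-c['cy'])/c['fy'],1]); return -R.T@t,d
def onz(c,u,v,z):
    o,d=ray(c,u,v); return o+d*(z-o[2])/d[2]
def proj(c,p):
    R=cv2.Rodrigues(np.array(c['rvec'],float))[0]; q=R@np.array(p,float)+np.array(c['tvec'],float).ravel()
    return c['fx']*q[0]/q[2]+c['cx'],c['fy']*q[1]/q[2]+c['cy']
E
python3 - <<'E'
from h import *
for n in('side','top','wrist'):
    c=save(n,n+'0.png')
    if n!='wrist': print(n,ray(c,320,240),c['fx'])
    else: print(c['mount'],c['fx'])
print(read_state())
E
```

```text
side (array([  171.17708382, -1058.25956156,   576.8875246 ]), array([ 0.38368588,  0.75853148, -0.52684113])) 498.40009517333897
top (array([ 389.18767799, -337.59167969, 1097.66473197]), array([ 0.13736684, -0.00251324, -0.99052737])) 581.5262323604022
[[-1.18748686e-05 -9.69925954e-01 -2.43400172e-01  7.02505064e+01]
 [ 9.99999946e-01  6.80696406e-05 -3.20038307e-04 -7.90313093e-01]
 [ 3.26981623e-04 -2.43400163e-01  9.69925901e-01 -1.68631707e+02]
 [ 0.00000000e+00  0.00000000e+00  0.00000000e+00  1.00000000e+00]] 352.76288406422583
{'clock': 0.15, 'joints': array([-1.31362212e+00,  3.00355293e-01,  1.52141683e+00,  3.01321316e-05,
        1.32071955e+00, -6.65885200e-02]), 'qd': array([ 1.21970931e-03, -1.60992629e-03, -2.12166381e-03, -2.86319720e-04,
        8.15452376e-05,  6.24400107e-04]), 'effort': array([ 1.08909309e-03, -5.31952465e+01, -3.52817845e+01,  7.08038639e-02,
        2.36149679e-02, -7.31140290e-05]), 'eef_pos': array([ 174.93752527, -521.23991848,  216.01934141]), 'eef_rot': array([-3.14069757e+00, -8.89433636e-05,  3.23755215e-01]), 'wrist_force': array([ 0.40762655, -0.35698036,  0.74755644]), 'moment': array([ 0.00525289,  0.00786135, -0.03400178]), 'finger_gap': 93.66659704534621}
```

View pics/top0.png

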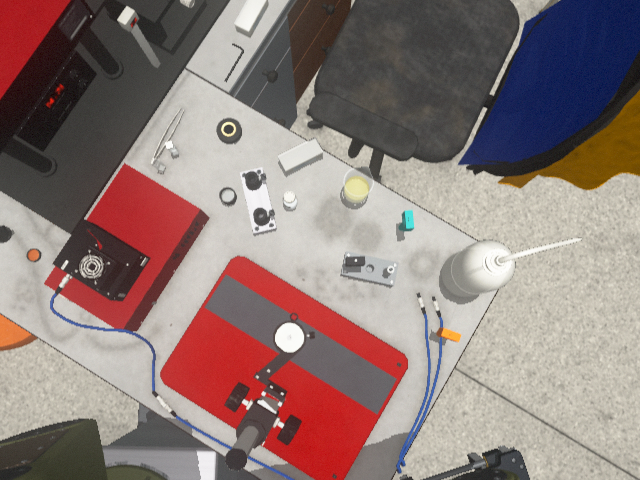

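View pics/side0.png

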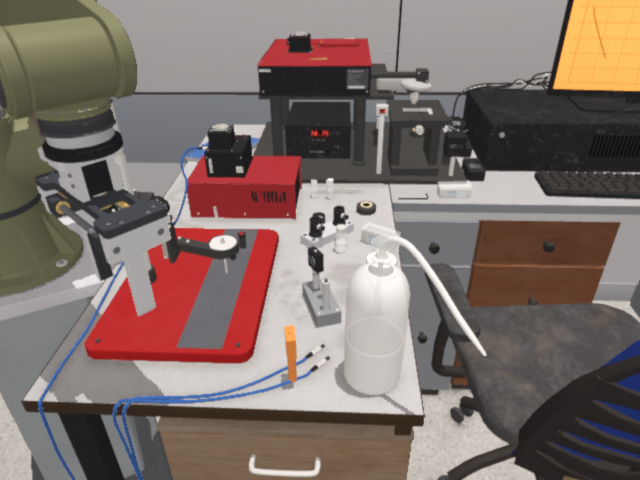

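View pics/wrist0.png

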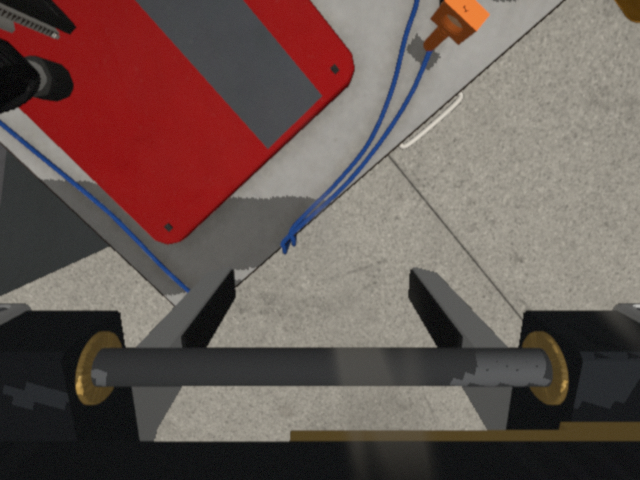

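Run:
```python
from h import *
for n,(x0,y0,x1,y1) in(('top',(215,110,435,290)),('side',(270,180,430,340))):
    c=load(n+'0.png'); im=c['color'][y0:y1,x0:x1,::-1]; 
    s=3.5; cv2.imwrite(f'pics/{n}0z.png',cv2.resize(im,None,fx=s,fy=s,interpolation=cv2.INTER_CUBIC))
c=load('top0.png')
for a,z in(((355,262),96),((371,268),26),((388,270),81),((250,180),60),((263,216),60),((408,220),0),((356,187),0),((290,200),57),((228,196),25)): print(a,onz(c,*a,z).round(1))
```

```text
(355, 262) [ 491.  -401.5   96. ]
(371, 268) [ 487.7 -435.7   26. ]
(388, 270) [ 479.8 -460.5   81. ]
(250, 180) [ 640.9 -210.    60. ]
(263, 216) [ 574.7 -236.1   60. ]
(408, 220) [ 583.8 -508.     0. ]
(356, 187) [ 646.2 -407.6    0. ]
(290, 200) [ 605.9 -284.    57. ]
(228, 196) [ 617.6 -165.5   25. ]
```

View pics/top0z.png

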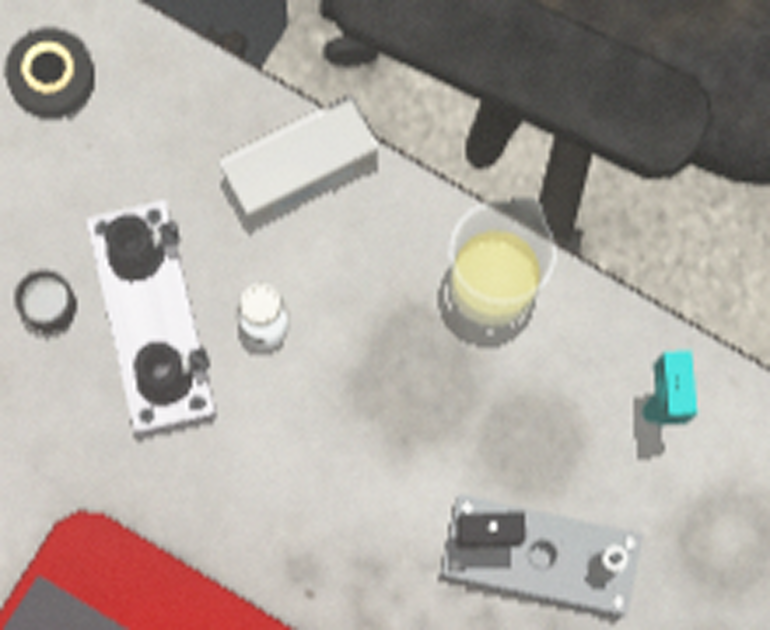

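View pics/side0z.png

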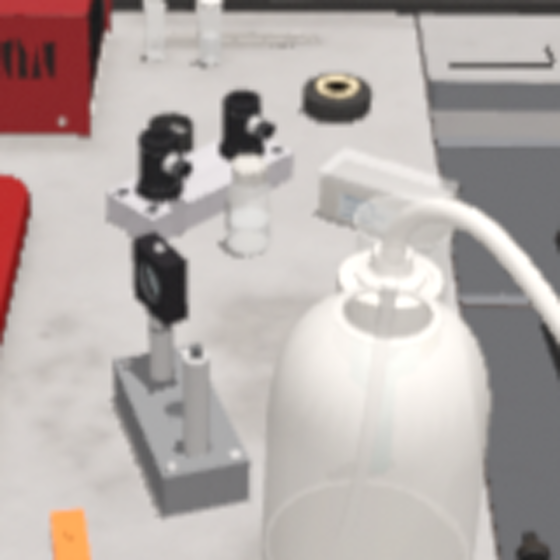

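Run:
```python
from h import *
c=load('top0.png'); g=c['color'].max(2)
def blob(x0,y0,x1,y1,th):
    m=np.zeros_like(g); m[y0:y1,x0:x1]=(g[y0:y1,x0:x1]<th)*255
    cs=cv2.findContours(m,cv2.RETR_EXTERNAL,cv2.CHAIN_APPROX_NONE)[0]
    return sorted(cs,key=cv2.contourArea)[::-1]
for th in(60,75):
    k=blob(340,250,370,280,th)[0]; r=cv2.minAreaRect(k); b=cv2.boxPoints(r)
    print(th,r); P=np.array([onz(c,*p,96) for p in b]); print(P.round(1), P.mean(0), np.linalg.norm(P-np.roll(P,1,0),axis=1))
for box in((240,165,275,195),(250,205,280,232)):
    for th in(60,):
        for k in blob(*box,th)[:1]:
            print(cv2.boundingRect(k),cv2.minEnclosingCircle(k))
for p in((290,338),(270,370),(490,260),(500,258)):print(p,onz(c,*p,0),onz(c,*p,150))
print(g[255:272,342:372])
```

```text
Traceback (most recent call last):
IndexError: list index out of range
```

Run:
```python
from h import *
c=load('top0.png'); g=c['color'].max(2)
print(g[253:275,341:371])
for p in((290,338),(270,370),(490,260),(500,258)):print(p,onz(c,*p,0).round(),onz(c,*p,150).round())
```

```text
[[215 218 218 217 178 191 192 228 191 193 193 193 196 196 196 200 201 202
  202 202 203 199 198 201 199 199 199 202 199 201]
 [216 218 218 177 181 193 233 244 229 197 192 197 195 194 192 193 195 195
  197 195 196 196 196 202 201 204 202 201 202 204]
 [218 217 218 135 176 193 228 247 236 198 192 192 191 193 191 192 193 194
  194 178 181 181 179 181 194 197 200 202 203 206]
 [217 213 217 140 190 163 148 212 183 155 155 162 151 151 150 150 148 150
  149 130 133 130 133 134 186 192 193 191 194 194]
 [216 217 218 137 171 112  99 104 105 103 107 101  93  91  94  93  91  88
   93  89  92  88  93  92 190 190 191 194 190 192]
 [218 217 220 153 129  83  93  91  90  91  89  93  92  90 111 113  94  90
   88  91  90  92  93  91 187 190 191 194 189 189]
 [219 219 178 163 112  80  92  92  90  91  93  93  90 103 218 218 101  92
   92  91  90  92  90  90 189 194 193 191 192 191]
 [218 218 136 179 123  83  91  91  93  92  93  91  93 140 245 247 115  90
   92  92  87  92  92  88 177 192 192 192 194 190]
 [213 214 134 191 123  82  91  92  92  94  92  91  91 125 203 204 104  92
   91  90  91  89  91  92 
[... 1154 characters left out ...]
4 190 134 151 154 130 115 117 113 117 117 118 116 114 117 114 113 115
  114 116 189 192 193 195 191 184 174 173 185 187]
 [150 191 129 149 147 122 113 161 162 165 164 163 162 163 162 158 161 163
  162 159 189 194 193 193 192 193 182 175 178 181]
 [154 190 163 173 168 163 163 192 191 192 194 191 194 194 192 193 193 191
  192 193 192 189 192 192 194 193 193 191 186 186]
 [114 150 158 166 176 192 194 196 192 195 192 196 192 193 194 189 191 190
  194 189 192 189 192 193 191 191 193 190 192 190]]
(290, 338) [ 356. -288.    0.] [ 360. -295.  150.]
(270, 370) [ 297. -253.    0.] [ 309. -265.  150.]
(490, 260) [ 510. -664.    0.] [ 494. -619.  150.]
(500, 258) [ 515. -683.    0.] [ 497. -636.  150.]
```

Run:
```python
from h import *
c=load('top0.png')
print(onz(c,355.3,260.2,102))
a=onz(c,346.5,256.6,102);b=onz(c,364.5,256.2,102);print(a,b,np.linalg.norm(b-a),np.arctan2(*(a-b)[[1,0]])-np.pi/2)
a=onz(c,345,253,26);
for p in((371,268),(374.5,268)):print(onz(c,*p,26))
print(onz(c,390.5,269.3,87))
```

```text
[ 493.53911108 -401.5900792   102.        ]
[ 499.4311459  -386.35719233  102.        ] [ 500.81174323 -417.33965074  102.        ] 31.013203290909036 0.04453115374787209
[ 487.66163099 -435.68395489   26.        ]
[ 487.80504675 -442.15300135   26.        ]
[ 480.53732938 -464.10346677   87.        ]
```

arm_command(
  deltas=[
    {"xyz": [0.0318, 0.012, 0.0], "turn": [0, 0, 0.129]},
    {"xyz": [0.0318, 0.012, 0.0], "turn": [0, 0, 0.129]},
    {"xyz": [0.0318, 0.012, 0.0], "turn": [0, 0, 0.129]},
    {"xyz": [0.0318, 0.012, 0.0], "turn": [0, 0, 0.129]},
    {"xyz": [0.0318, 0.012, 0.0], "turn": [0, 0, 0.129]},
    {"xyz": [0.0318, 0.012, 0.0], "turn": [0, 0, 0.129]},
    {"xyz": [0.0318, 0.012, 0.0], "turn": [0, 0, 0.129]},
    {"xyz": [0.0318, 0.012, 0.0], "turn": [0, 0, 0.129]},
    {"xyz": [0.0318, 0.012, 0.0], "turn": [0, 0, 0.129]},
    {"xyz": [0.0318, 0.012, 0.0], "turn": [0, 0, 0.129]},
    {"xyz": [0, 0, 0]},
    {"xyz": [0, 0, 0]},
  ],
)

```text
validation failed for argument at $.de...
```

```bash
cat >> h.py <<'E'
from scipy.spatial.transform import Rotation as Ro
def wsave(f):
    s=read_state(); c=save('wrist',f)
    T=np.eye(4); T[:3,:3]=Ro.from_euler('xyz',s['eef_rot']).as_matrix(); T[:3,3]=s['eef_pos']
    W=np.linalg.inv(T@c['mount']); c['rvec']=cv2.Rodrigues(W[:3,:3])[0]; c['tvec']=W[:3,3]
    import pickle; pickle.dump(c,open('pics/'+f+'.pkl','wb')); print({k:np.round(s[k],3) for k in('clock','eef_pos','eef_rot','wrist_force','finger_gap','joints')}); return c
E
python3 - <<'E'
from h import *
wsave('w1.png')
E
```

```text
{'clock': np.float64(0.15), 'eef_pos': array([ 174.938, -521.24 ,  216.019]), 'eef_rot': array([-3.141, -0.   ,  0.324]), 'wrist_force': array([ 0.408, -0.357,  0.748]), 'finger_gap': np.float64(93.667), 'joints': array([-1.314,  0.3  ,  1.521,  0.   ,  1.321, -0.067])}
```

View pics/w1.png

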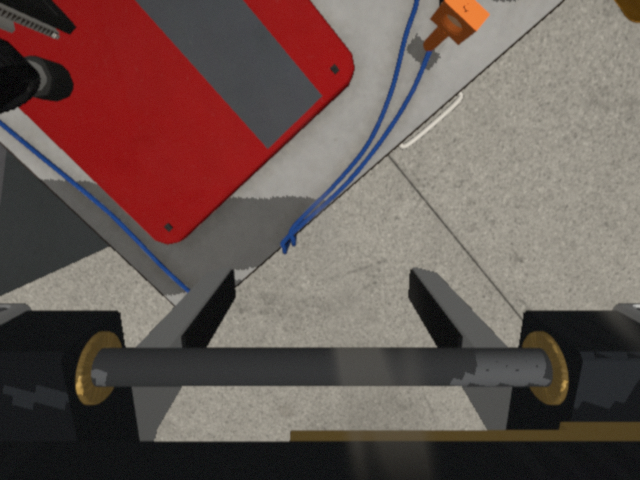

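The arm did not move; the call was refused. I'll resend it with both fields in every row.

arm_command(
  deltas=[
    {"xyz": [0.0318, 0.012, 0.0], "turn": [0, 0, 0.129]},
    {"xyz": [0.0318, 0.012, 0.0], "turn": [0, 0, 0.129]},
    {"xyz": [0.0318, 0.012, 0.0], "turn": [0, 0, 0.129]},
    {"xyz": [0.0318, 0.012, 0.0], "turn": [0, 0, 0.129]},
    {"xyz": [0.0318, 0.012, 0.0], "turn": [0, 0, 0.129]},
    {"xyz": [0.0318, 0.012, 0.0], "turn": [0, 0, 0.129]},
    {"xyz": [0.0318, 0.012, 0.0], "turn": [0, 0, 0.129]},
    {"xyz": [0.0318, 0.012, 0.0], "turn": [0, 0, 0.129]},
    {"xyz": [0.0318, 0.012, 0.0], "turn": [0, 0, 0.129]},
    {"xyz": [0.0318, 0.012, 0.0], "turn": [0, 0, 0.129]},
    {"xyz": [0, 0, 0], "turn": [0, 0, 0]},
    {"xyz": [0, 0, 0], "turn": [0, 0, 0]},
  ],
)

```text
clock: 1.7
eef_pos: [492.4, -401.6, 216.2]
eef_rot: [-3.141, -0.0, 1.612]
wrist_force: [1.0, -0.8, 0.4]
finger_gap: 94.1
```

Run:
```python
from h import *
wsave('w2.png')
```

```text
{'clock': np.float64(1.7), 'eef_pos': array([ 492.368, -401.619,  216.17 ]), 'eef_rot': array([-3.141, -0.   ,  1.612]), 'wrist_force': array([ 1.046, -0.833,  0.384]), 'finger_gap': np.float64(94.054), 'joints': array([-0.742,  0.494,  1.253, -0.   ,  1.395, -0.783])}
```

View pics/w2.png

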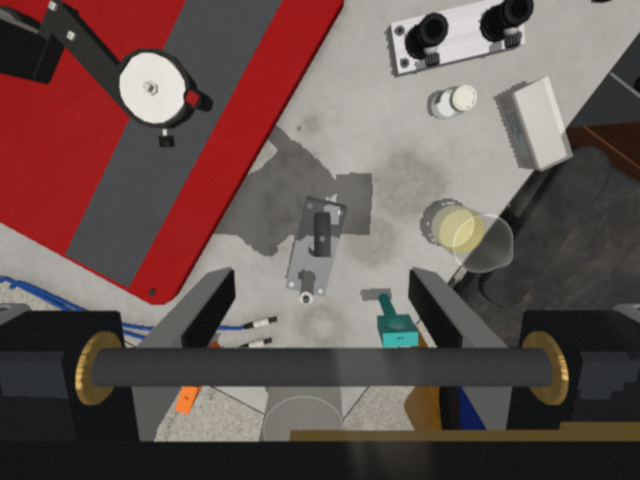

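Run:
```python
from h import *
c=load('w2.png')
im=c['color'][:,:,::-1]
a=cv2.resize(im[190:310,270:360],None,fx=5,fy=5,interpolation=cv2.INTER_CUBIC)
b=cv2.resize(im[0:80,380:540],None,fx=5,fy=5,interpolation=cv2.INTER_CUBIC)
cv2.imwrite('pics/w2a.png',a);cv2.imwrite('pics/w2b.png',b)
```

```text
(no output)
```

View pics/w2a.png

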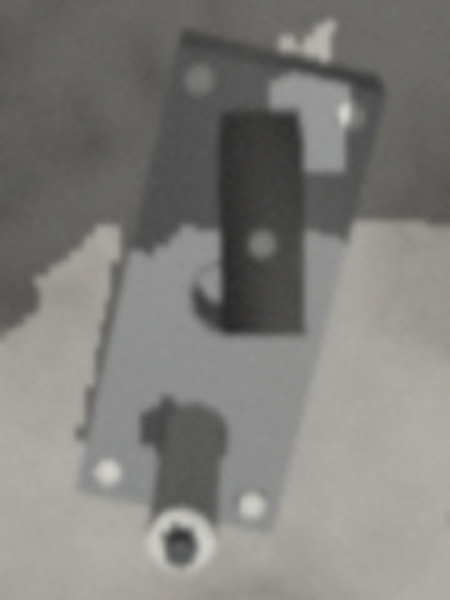

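View pics/w2b.png

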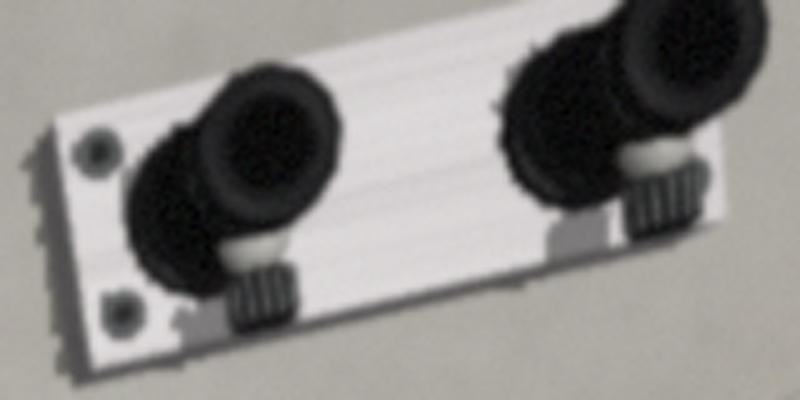

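Run:
```python
from h import *
c=load('w2.png')
f=lambda x,y,ox,oy:((x+.5)/5-.5+ox,(y+.5)/5-.5+oy)
print('screw',onz(c,*f(262,244,270,190),102))
print('bare',onz(c,*f(180,545,270,190),87))
for p in((303,333),(303,180)):print(onz(c,*f(*p,270,190),102))
n=onz(c,*f(270,143,380,0),60);r=onz(c,*f(693,42,380,0),60);print(n,r,np.linalg.norm(r-n),np.arctan2(r[1]-n[1],r[0]-n[0]))
t=load('top0.png');g=lambda x,y:(((x+.5)/3.5-.5+215),((y+.5)/3.5-.5+110))
for q in((136,243),(164,369)):print(onz(t,*g(*q),60))
# edges rail for yaw in wrist: top edge z=20
a=onz(c,*f(52,120,380,0),20);b=onz(c,*f(92,370,380,0),20);print(a,b,np.linalg.norm(a-b))
d=onz(c,*f(725,220,380,0),20);print(d,np.linalg.norm(d-b),np.arctan2(*(d-b)[[1,0]]),(a+d)/2)
```

```text
screw [ 492.39717093 -401.89133049  102.        ]
bare [ 479.99943916 -462.6998715    87.        ]
[ 499.89468382 -416.96534823  102.        ]
[ 498.66180486 -390.80770117  102.        ]
[ 577.55980712 -229.72113621   60.        ] [ 644.75822056 -212.17408777   60.        ] 69.45160673337574 0.2554196226642248
[ 642.76772409 -216.31956021   60.        ]
[ 576.32286204 -233.27869381   60.        ]
[ 547.67761029 -215.12824639   20.        ] [ 559.07451328 -257.41876068   20.        ] 43.799280780003876
[ 675.09958378 -226.70297585   20.        ] 120.02198307579359 0.2587971989636295 [ 611.38859704 -220.91561112   20.        ]
```

arm_command(
  deltas=[
    {"xyz": [0, 0, -0.03], "turn": [0, 0, 0]},
    {"xyz": [0, 0, -0.03], "turn": [0, 0, 0]},
    {"xyz": [0, 0, -0.03], "turn": [0, 0, 0]},
    {"xyz": [0, 0, -0.028], "turn": [0, 0, 0]},
    {"xyz": [0, 0, -0.02], "turn": [0, 0, 0]},
    {"xyz": [0, 0, 0], "turn": [0, 0, 0]},
  ],
  gripper=0.5,
  force=20,
)

```text
clock: 2.5
eef_pos: [492.1, -401.4, 77.4]
eef_rot: [-3.14, -0.001, 1.613]
wrist_force: [-0.6, -0.9, 0.2]
finger_gap: 47.3
```

Run:
```python
from h import *
wsave('w3.png')
```

```text
{'clock': np.float64(2.5), 'eef_pos': array([ 492.143, -401.4  ,   77.395]), 'eef_rot': array([-3.140e+00, -1.000e-03,  1.613e+00]), 'wrist_force': array([-0.64 , -0.936,  0.151]), 'finger_gap': np.float64(47.335), 'joints': array([-0.742,  0.623,  1.39 , -0.   ,  1.13 , -0.784])}
```

View pics/w3.png

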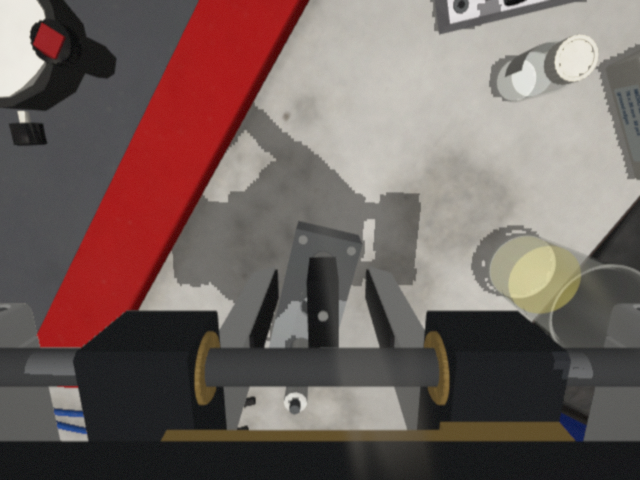

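The mount sits centred between the fingers (column 322, with the fingers at about 262 and 378). I'll close and lift a little.

arm_command(
  deltas=[
    {"xyz": [0, 0, 0], "turn": [0, 0, 0]},
    {"xyz": [0, 0, 0], "turn": [0, 0, 0]},
    {"xyz": [0, 0, 0], "turn": [0, 0, 0]},
    {"xyz": [0, 0, 0], "turn": [0, 0, 0]},
    {"xyz": [0, 0, 0], "turn": [0, 0, 0]},
    {"xyz": [0, 0, 0], "turn": [0, 0, 0]},
  ],
  gripper=1.0,
  force=25,
)

```text
clock: 3.3
eef_pos: [493.1, -401.5, 78.7]
eef_rot: [3.141, 0.0, 1.614]
wrist_force: [1.1, 0.4, 3.1]
finger_gap: 14.1
```

arm_command(
  deltas=[
    {"xyz": [0, 0, 0.015], "turn": [0, 0, 0]},
    {"xyz": [0, 0, 0.02], "turn": [0, 0, 0]},
    {"xyz": [0, 0, 0.03], "turn": [0, 0, 0]},
    {"xyz": [0, 0, 0.03], "turn": [0, 0, 0]},
    {"xyz": [0, 0, 0.01], "turn": [0, 0, 0]},
    {"xyz": [0, 0, 0], "turn": [0, 0, 0]},
  ],
)

```text
clock: 4.05
eef_pos: [493.0, -401.4, 183.9]
eef_rot: [3.141, 0.001, 1.614]
wrist_force: [-0.0, -0.3, -1.7]
finger_gap: 13.6
```

Run:
```python
from h import *
wsave('w4.png')
c=save('side','s4.png');t=save('top','t4.png')
im=c['color'][:,:,::-1]; cv2.imwrite('pics/s4z.png',cv2.resize(im[150:330,240:400],None,fx=3.3,fy=3.3,interpolation=cv2.INTER_CUBIC))
```

```text
{'clock': np.float64(4.05), 'eef_pos': array([ 493.008, -401.432,  183.923]), 'eef_rot': array([3.141e+00, 1.000e-03, 1.614e+00]), 'wrist_force': array([-0.03 , -0.262, -1.69 ]), 'finger_gap': np.float64(13.587), 'joints': array([-0.741,  0.517,  1.295, -0.   ,  1.329, -0.784])}
```

View pics/s4z.png

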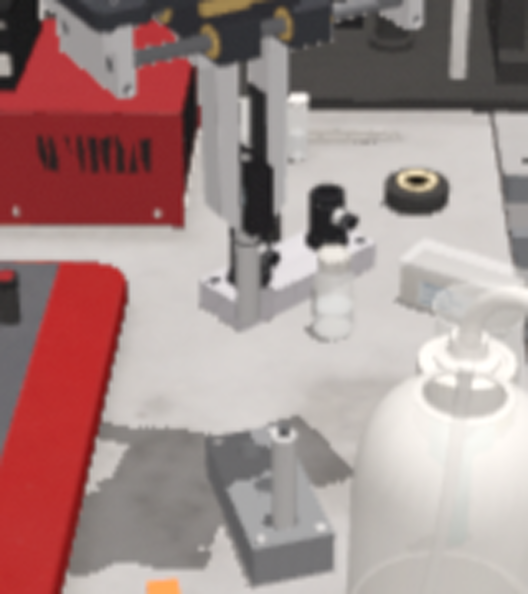

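View pics/w4.png

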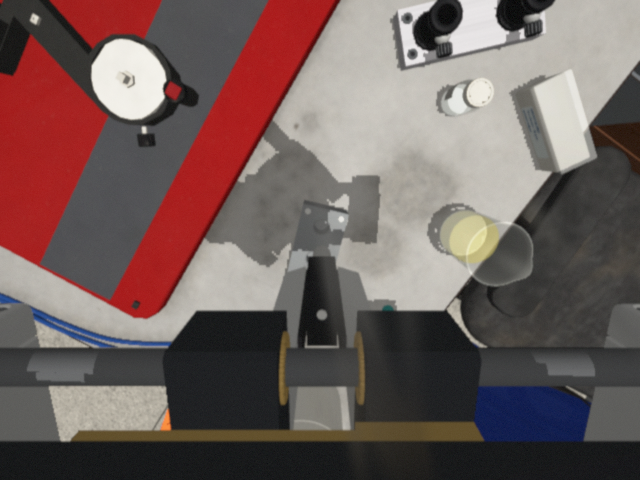

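arm_command(
  deltas=[
    {"xyz": [0.016, 0.0214, 0.0], "turn": [0, 0, 0.0357]},
    {"xyz": [0.016, 0.0214, 0.0], "turn": [0, 0, 0.0357]},
    {"xyz": [0.016, 0.0214, 0.0], "turn": [0, 0, 0.0357]},
    {"xyz": [0.016, 0.0214, 0.0], "turn": [0, 0, 0.0357]},
    {"xyz": [0.016, 0.0214, 0.0], "turn": [0, 0, 0.0357]},
    {"xyz": [0.016, 0.0214, 0.0], "turn": [0, 0, 0.0357]},
    {"xyz": [0, 0, 0], "turn": [0, 0, 0]},
    {"xyz": [0, 0, 0], "turn": [0, 0, 0]},
  ],
)

```text
clock: 5.2
eef_pos: [588.5, -273.4, 182.8]
eef_rot: [-3.141, -0.001, 1.827]
wrist_force: [-0.3, -0.5, -1.0]
finger_gap: 14.1
```

Run:
```python
from h import *
c=wsave('w5.png')
save('side','s5.png');save('top','t5.png')
im=c['color'][:,:,::-1]; cv2.imwrite('pics/w5z.png',cv2.resize(im[120:340,200:440],None,fx=3,fy=3,interpolation=cv2.INTER_CUBIC))
```

```text
{'clock': np.float64(5.2), 'eef_pos': array([ 588.503, -273.44 ,  182.795]), 'eef_rot': array([-3.141e+00, -1.000e-03,  1.827e+00]), 'wrist_force': array([-0.292, -0.454, -0.951]), 'finger_gap': np.float64(14.056), 'joints': array([-0.491,  0.549,  1.249, -0.   ,  1.345, -0.748])}
```

View pics/w5.png

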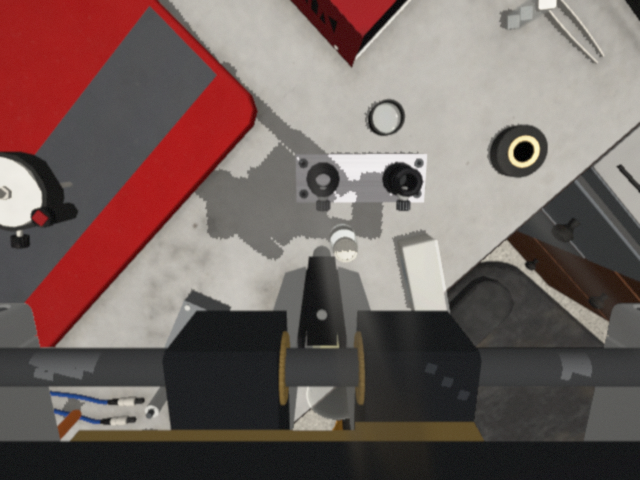

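View pics/w5z.png

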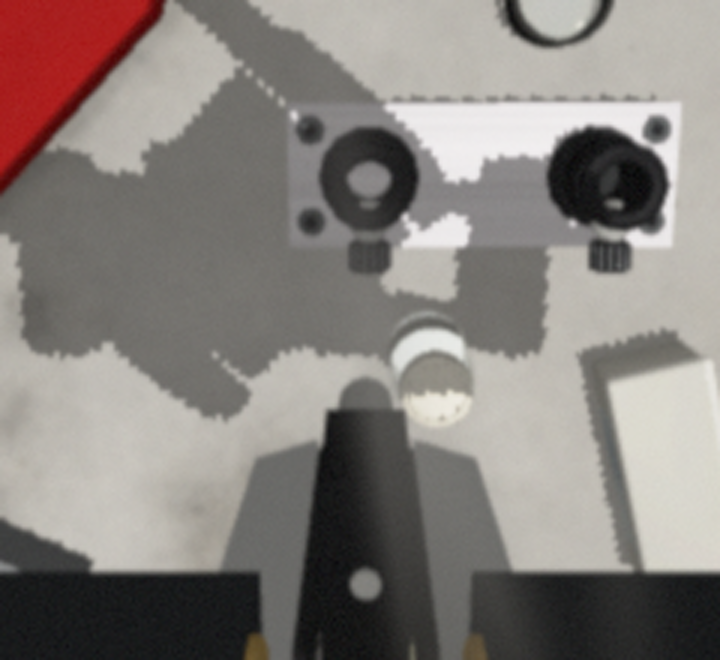

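View pics/s5.png

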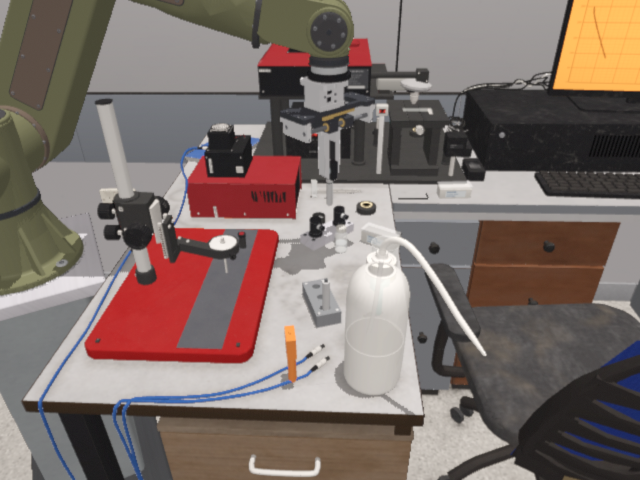

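Run:
```python
from h import *
c=load('w5.png')
f=lambda x,y:((x+.5)/3-.5+200,(y+.5)/3-.5+120)
n=onz(c,*f(369,179),60); r=onz(c,*f(618,183),60)
print(n,r,np.linalg.norm(r-n),np.arctan2(*(r-n)[[1,0]]))
zt=182.8+23.5
s=onz(c,*f(366,584),zt); print('screw',s,'tcp',[588.5,-273.44])
im=cv2.cvtColor(c['color'],cv2.COLOR_RGB2GRAY)
print(im[158:202:1,318:328:3].T)
print(im[176:184,300:346:1])
a=c['color'][:,:,::-1][150:215,295:435]; cv2.imwrite('pics/w5y.png',cv2.resize(a,None,fx=5.7,fy=5.7,interpolation=cv2.INTER_NEAREST))
print(proj(c,[577.6,-229.7,60]))
```

```text
[ 577.13238677 -227.36222466   60.        ] [ 643.10244532 -211.17004687   60.        ] 67.9281624030806 0.24068927229452108
screw [ 588.63955083 -274.08066634  206.3       ] tcp [588.5, -273.44]
[[135 136 137 128 105  71  55  47  49  49  50  52  51  54  51  50  60  89
  113 129 137 138 136 135 129 113  89  67  56  59  61  59  60  62  60  62
   59  65  80 102 111 104  81  67]
 [135 136 137 127  90  56  44  43  44  45  47  48  46  47  48  61  96 122
  132 134 136 135 137 136 134 135 125 102  87 100 104  84  65  59  61  60
   61  63  76 104 114 110  93  76]
 [134 135 137 124  89  52  40  39  39  34  40  43  44  41  42  64 106 127
  131 133 135 138 136 137 133 135 126 107  87  98 102  84  59  55  57  57
   56  56  68  95 110 108  92  74]
 [134 134 135 126  97  60  37  37  31  35  34  37  37  38  37  36  54  90
  117 129 135 136 137 135 130 113  87  61  48  45  47  44  47  47  49  47
   48  57  79 101 107  96  72  60]]
[[134 134 133 133 134 129 107  66  50  51  51  50  53  56  57  57  67  89
  113 126 128 132 131 133 131 130 125 117 102  68  37  30  31  26  29  29
   26  30  50  93 127 1
[... 721 characters left out ...]
 37  30  29  28  29
   29  28  39  81 124 134 134 134 134 133]
 [131 129 132 129 130 123  99  63  44  48  51  53  56  55  54  69  98 126
  135 136 135 136 136 136 137 136 137 135 126  99  59  31  30  29  27  29
   30  31  52  92 124 130 130 131 131 130]
 [128 129 131 129 131 127 109  73  48  46  48  52  55  54  58  59  82 113
  129 135 136 134 135 135 133 134 133 130 110  79  48  31  31  33  30  33
   28  29  57 103 127 131 129 132 133 130]
 [127 128 130 130 132 128 117  82  51  47  51  54  52  56  52  58  67  94
  113 125 132 135 134 137 135 132 127 113  88  57  36  34  30  32  31  30
   31  34  67 112 131 132 131 132 132 132]]
(np.float64(322.4924892621505), np.float64(182.26775345489648))
```

View pics/w5y.png

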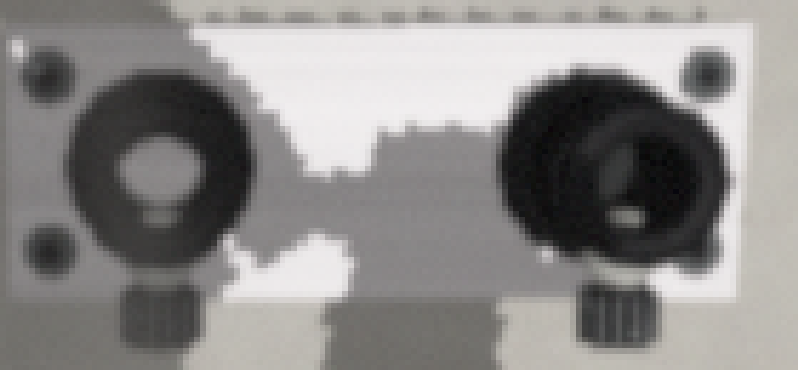

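arm_command(
  deltas=[
    {"xyz": [-0.0055, 0.0221, 0.0], "turn": [0, 0, 0]},
    {"xyz": [-0.0055, 0.0221, -0.01], "turn": [0, 0, 0]},
    {"xyz": [0, 0, -0.02], "turn": [0, 0, 0]},
    {"xyz": [0, 0, -0.01], "turn": [0, 0, 0]},
    {"xyz": [0, 0, 0], "turn": [0, 0, 0]},
    {"xyz": [0, 0, 0], "turn": [0, 0, 0]},
  ],
)

```text
clock: 6.1
eef_pos: [578.2, -229.3, 144.1]
eef_rot: [3.141, 0.001, 1.827]
wrist_force: [-0.5, -0.1, -1.1]
finger_gap: 13.9
```

Run:
```python
from h import *
c=wsave('w6.png'); s=save('side','s6.png');t=save('top','t6.png')
a=lambda c,x0,y0,x1,y1,n,k:cv2.imwrite('pics/'+n,cv2.resize(c['color'][y0:y1,x0:x1,::-1],None,fx=k,fy=k,interpolation=cv2.INTER_CUBIC))
a(s,290,150,370,260,'s6z.png',5)
a(c,240,170,400,340,'w6z.png',3.5)
```

```text
{'clock': np.float64(6.1), 'eef_pos': array([ 578.193, -229.273,  144.11 ]), 'eef_rot': array([3.141e+00, 1.000e-03, 1.827e+00]), 'wrist_force': array([-0.462, -0.06 , -1.131]), 'finger_gap': np.float64(13.915), 'joints': array([-0.436,  0.521,  1.383, -0.   ,  1.236, -0.693])}
```

View pics/s6z.png

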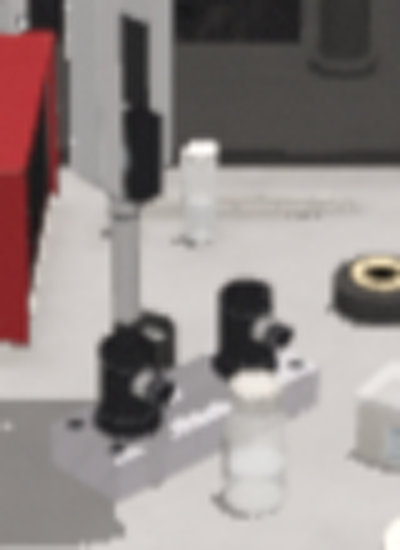

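View pics/w6z.png

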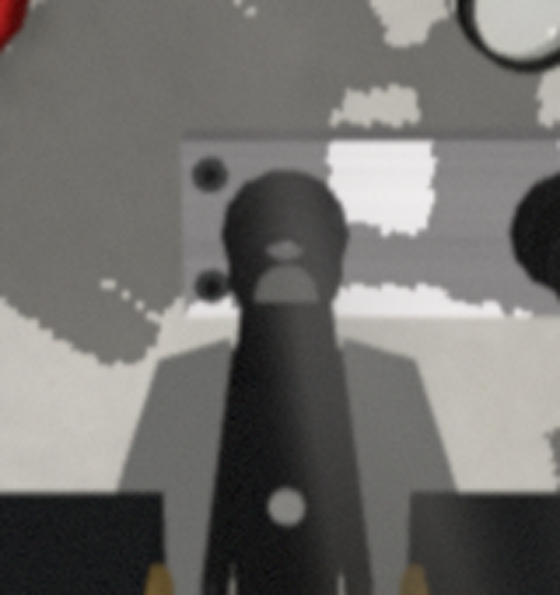

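The post and the near holder line up in both views (wrist column 286 for both; side column about 126 against 127). I'll start the insertion.

arm_command(
  deltas=[
    {"xyz": [-0.0003, 0, -0.006], "turn": [0, 0, 0]},
    {"xyz": [0, 0, -0.005], "turn": [0, 0, 0]},
    {"xyz": [0, 0, -0.005], "turn": [0, 0, 0]},
    {"xyz": [0, 0, -0.004], "turn": [0, 0, 0]},
    {"xyz": [0, 0, 0], "turn": [0, 0, 0]},
  ],
)

```text
clock: 6.88
eef_pos: [577.6, -228.9, 123.1]
eef_rot: [-3.141, -0.0, 1.828]
wrist_force: [0.7, -0.6, -2.5]
finger_gap: 13.9
```

arm_command(
  deltas=[
    {"xyz": [0, 0, -0.003], "turn": [0, 0, 0]},
    {"xyz": [0, 0, -0.003], "turn": [0, 0, 0]},
    {"xyz": [0, 0, -0.003], "turn": [0, 0, 0]},
    {"xyz": [0, 0, 0], "turn": [0, 0, 0]},
  ],
)

```text
clock: 7.38
eef_pos: [577.7, -228.8, 114.2]
eef_rot: [3.142, -0.0, 1.828]
wrist_force: [1.0, -0.3, -2.6]
finger_gap: 14.0
```

arm_command(
  deltas=[
    {"xyz": [0, 0, -0.003], "turn": [0, 0, 0]},
    {"xyz": [0, 0, -0.003], "turn": [0, 0, 0]},
    {"xyz": [0, 0, -0.003], "turn": [0, 0, 0]},
    {"xyz": [0, 0, 0], "turn": [0, 0, 0]},
  ],
)

```text
clock: 7.88
eef_pos: [577.7, -228.8, 105.0]
eef_rot: [-3.141, -0.0, 1.828]
wrist_force: [1.0, -0.7, -3.0]
finger_gap: 14.0
```

arm_command(
  deltas=[
    {"xyz": [0, 0, -0.003], "turn": [0, 0, 0]},
    {"xyz": [0, 0, -0.003], "turn": [0, 0, 0]},
    {"xyz": [0, 0, -0.002], "turn": [0, 0, 0]},
    {"xyz": [0, 0, 0], "turn": [0, 0, 0]},
  ],
)

```text
clock: 8.38
eef_pos: [577.6, -228.8, 97.1]
eef_rot: [-3.141, -0.0, 1.828]
wrist_force: [2.9, -2.1, -2.2]
finger_gap: 13.7
```

arm_command(
  deltas=[
    {"xyz": [0, 0, -0.0015], "turn": [0, 0, 0]},
    {"xyz": [0, 0, -0.0015], "turn": [0, 0, 0]},
  ],
)

```text
clock: 8.62
eef_pos: [577.7, -228.8, 94.5]
eef_rot: [3.142, 0.0, 1.828]
wrist_force: [0.9, -0.4, 2.4]
finger_gap: 13.9
```

Run:
```python
from h import *
c=wsave('w7.png'); s=save('side','s7.png')
a=lambda c,x0,y0,x1,y1,n,k:cv2.imwrite('pics/'+n,cv2.resize(c['color'][y0:y1,x0:x1,::-1],None,fx=k,fy=k,interpolation=cv2.INTER_CUBIC))
a(s,290,150,370,260,'s7z.png',5)
```

```text
{'clock': np.float64(8.625), 'eef_pos': array([ 577.713, -228.84 ,   94.482]), 'eef_rot': array([3.142, 0.   , 1.828]), 'wrist_force': array([ 0.935, -0.362,  2.396]), 'finger_gap': np.float64(13.863), 'joints': array([-0.436,  0.574,  1.426, -0.   ,  1.142, -0.693])}
```

View pics/s7z.png

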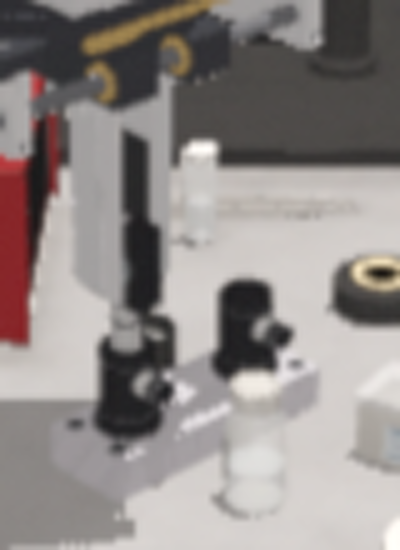

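arm_command(
  deltas=[
    {"xyz": [0, 0, -0.001], "turn": [0, 0, 0]},
    {"xyz": [0, 0, -0.0005], "turn": [0, 0, 0]},
  ],
)

```text
clock: 8.98
eef_pos: [577.7, -228.8, 93.0]
eef_rot: [3.142, 0.0, 1.828]
wrist_force: [0.1, -0.1, 1.8]
finger_gap: 13.8
```

arm_command(
  deltas=[
    {"xyz": [0, 0, -0.0005], "turn": [0, 0, 0]},
    {"xyz": [0, 0, -0.0003], "turn": [0, 0, 0]},
  ],
)

```text
clock: 9.22
eef_pos: [577.7, -228.8, 92.2]
eef_rot: [3.142, 0.0, 1.828]
wrist_force: [0.4, -0.3, 2.5]
finger_gap: 13.9
```

arm_command(
  deltas=[
    {"xyz": [0, 0, -0.0004], "turn": [0, 0, 0]},
    {"xyz": [0, 0, -0.0003], "turn": [0, 0, 0]},
  ],
)

```text
clock: 9.48
eef_pos: [577.7, -228.8, 91.5]
eef_rot: [-3.142, 0.0, 1.828]
wrist_force: [0.8, -0.5, 2.1]
finger_gap: 14.1
```

arm_command(
  deltas=[
    {"xyz": [0, 0, -0.0005], "turn": [0, 0, 0]},
    {"xyz": [0, 0, -0.0005], "turn": [0, 0, 0]},
  ],
)

```text
clock: 9.72
eef_pos: [577.7, -228.8, 90.4]
eef_rot: [3.142, 0.0, 1.828]
wrist_force: [-0.0, -0.4, 2.5]
finger_gap: 13.9
```

arm_command(
  deltas=[
    {"xyz": [0, 0, -0.0005], "turn": [0, 0, 0]},
    {"xyz": [0, 0, -0.0005], "turn": [0, 0, 0]},
  ],
)

```text
clock: 9.98
eef_pos: [577.7, -228.8, 89.4]
eef_rot: [-3.142, -0.0, 1.828]
wrist_force: [-0.7, -0.2, 2.1]
finger_gap: 13.8
```

arm_command(
  deltas=[
    {"xyz": [0, 0, -0.0005], "turn": [0, 0, 0]},
    {"xyz": [0, 0, -0.0005], "turn": [0, 0, 0]},
  ],
)

```text
clock: 10.22
eef_pos: [577.7, -228.8, 88.4]
eef_rot: [-3.142, 0.0, 1.828]
wrist_force: [0.3, -1.0, 1.9]
finger_gap: 13.7
```

arm_command(
  deltas=[
    {"xyz": [0, 0, -0.001], "turn": [0, 0, 0]},
    {"xyz": [0, 0, -0.001], "turn": [0, 0, 0]},
    {"xyz": [0, 0, -0.001], "turn": [0, 0, 0]},
  ],
)

```text
clock: 10.6
eef_pos: [577.7, -228.8, 85.3]
eef_rot: [-3.142, 0.0, 1.828]
wrist_force: [0.9, -0.8, 1.4]
finger_gap: 14.0
```

arm_command(
  deltas=[
    {"xyz": [0, 0, -0.0005], "turn": [0, 0, 0]},
    {"xyz": [0, 0, -0.0005], "turn": [0, 0, 0]},
  ],
)

```text
clock: 10.85
eef_pos: [577.7, -228.8, 84.4]
eef_rot: [3.142, 0.0, 1.828]
wrist_force: [1.0, -0.4, 3.2]
finger_gap: 14.1
```

Run:
```python
from h import *
c=wsave('w8.png'); s=save('side','s8.png')
a=lambda c,x0,y0,x1,y1,n,k:cv2.imwrite('pics/'+n,cv2.resize(c['color'][y0:y1,x0:x1,::-1],None,fx=k,fy=k,interpolation=cv2.INTER_CUBIC))
a(s,290,170,350,250,'s8z.png',7)
```

```text
{'clock': np.float64(10.85), 'eef_pos': array([ 577.694, -228.831,   84.426]), 'eef_rot': array([3.142, 0.   , 1.828]), 'wrist_force': array([ 0.985, -0.412,  3.163]), 'finger_gap': np.float64(14.058), 'joints': array([-0.436,  0.586,  1.433, -0.   ,  1.123, -0.693])}
```

View pics/s8z.png

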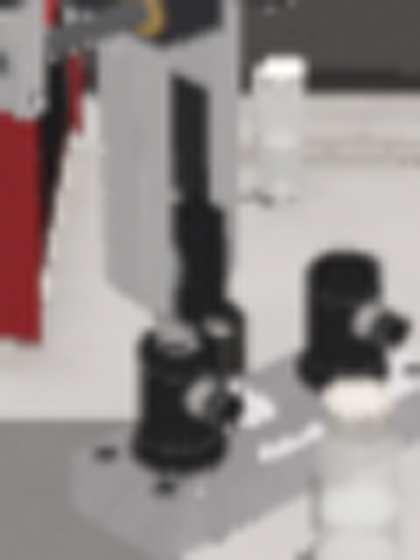

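arm_command(
  deltas=[
    {"xyz": [0, 0, -0.0005], "turn": [0, 0, 0]},
    {"xyz": [0, 0, -0.0005], "turn": [0, 0, 0]},
  ],
)

```text
clock: 11.2
eef_pos: [577.7, -228.8, 83.5]
eef_rot: [3.142, 0.0, 1.828]
wrist_force: [0.6, -1.0, 2.6]
finger_gap: 13.8
```

arm_command(
  deltas=[
    {"xyz": [0, 0, -0.0004], "turn": [0, 0, 0]},
    {"xyz": [0, 0, 0], "turn": [0, 0, 0]},
  ],
)

```text
clock: 11.45
eef_pos: [577.7, -228.8, 83.0]
eef_rot: [-3.142, -0.0, 1.828]
wrist_force: [0.3, -0.8, 1.5]
finger_gap: 13.9
```

arm_command(
  deltas=[
    {"xyz": [0, 0, -0.0004], "turn": [0, 0, 0]},
    {"xyz": [0, 0, 0], "turn": [0, 0, 0]},
  ],
)

```text
clock: 11.7
eef_pos: [577.7, -228.8, 82.7]
eef_rot: [3.142, 0.0, 1.828]
wrist_force: [-0.3, -0.7, 3.2]
finger_gap: 13.8
```

arm_command(
  deltas=[
    {"xyz": [0, 0, -0.0003], "turn": [0, 0, 0]},
    {"xyz": [0, 0, 0], "turn": [0, 0, 0]},
  ],
)

```text
clock: 11.95
eef_pos: [577.8, -228.8, 82.7]
eef_rot: [3.141, 0.0, 1.828]
wrist_force: [-1.7, 0.0, 6.2]
finger_gap: 13.7
```

arm_command(
  deltas=[
    {"xyz": [0, 0, -0.0003], "turn": [0, 0, 0]},
    {"xyz": [0, 0, 0], "turn": [0, 0, 0]},
  ],
)

```text
clock: 12.2
eef_pos: [577.7, -228.8, 82.6]
eef_rot: [3.141, 0.0, 1.828]
wrist_force: [-2.2, -0.0, 8.5]
finger_gap: 14.1
```

arm_command(
  deltas=[
    {"xyz": [0, 0, -0.0003], "turn": [0, 0, 0]},
    {"xyz": [0, 0, 0], "turn": [0, 0, 0]},
  ],
)

```text
clock: 12.45
eef_pos: [577.8, -228.9, 82.6]
eef_rot: [3.141, 0.0, 1.828]
wrist_force: [-2.7, 0.0, 10.5]
finger_gap: 13.5
```

Bottomed: TCP z stopped at 82.6, where the true bottom would put it (about 82.5), and the force is rising gently. I'll release, retreat and look at the ring.

arm_command(
  deltas=[
    {"xyz": [0, 0, 0.0005], "turn": [0, 0, 0]},
    {"xyz": [0, 0, 0], "turn": [0, 0, 0]},
    {"xyz": [0, 0, 0], "turn": [0, 0, 0]},
    {"xyz": [0, 0, 0], "turn": [0, 0, 0]},
    {"xyz": [0, 0, 0], "turn": [0, 0, 0]},
  ],
  gripper=0.55,
)

```text
clock: 13.08
eef_pos: [577.7, -228.8, 82.2]
eef_rot: [-3.141, -0.0, 1.828]
wrist_force: [0.5, 0.2, 0.0]
finger_gap: 42.2
```

arm_command(
  deltas=[
    {"xyz": [0, 0, 0.01], "turn": [0, 0, 0]},
    {"xyz": [0, 0, 0.03], "turn": [0, 0, 0]},
    {"xyz": [0, 0, 0.04], "turn": [0, 0, 0]},
    {"xyz": [0, 0, 0.04], "turn": [0, 0, 0]},
    {"xyz": [0, 0, 0.02], "turn": [0, 0, 0]},
    {"xyz": [0, 0, 0], "turn": [0, 0, 0]},
  ],
)

```text
clock: 13.82
eef_pos: [578.1, -229.0, 224.3]
eef_rot: [3.139, 0.002, 1.828]
wrist_force: [0.0, -0.2, -0.5]
finger_gap: 42.3
```

Run:
```python
from h import *
c=wsave('w9.png'); s=save('side','s9.png');t=save('top','t9.png')
a=lambda c,x0,y0,x1,y1,n,k:cv2.imwrite('pics/'+n,cv2.resize(c['color'][y0:y1,x0:x1,::-1],None,fx=k,fy=k,interpolation=cv2.INTER_CUBIC))
a(s,290,170,370,250,'s9z.png',7)
a(c,220,150,420,330,'w9z.png',3.3)
a(t,215,110,435,290,'t9z.png',3.5)
```

```text
{'clock': np.float64(13.825), 'eef_pos': array([ 578.129, -229.018,  224.258]), 'eef_rot': array([3.139e+00, 2.000e-03, 1.828e+00]), 'wrist_force': array([ 0.021, -0.173, -0.502]), 'finger_gap': np.float64(42.341), 'joints': array([-0.436,  0.455,  1.291, -0.   ,  1.392, -0.693])}
```

View pics/s9z.png

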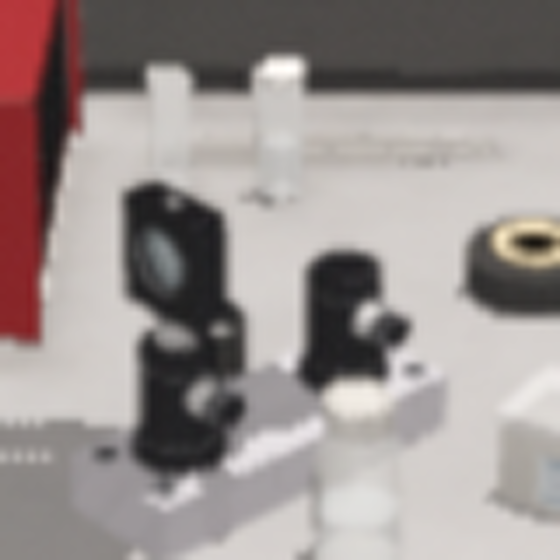

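View pics/w9z.png

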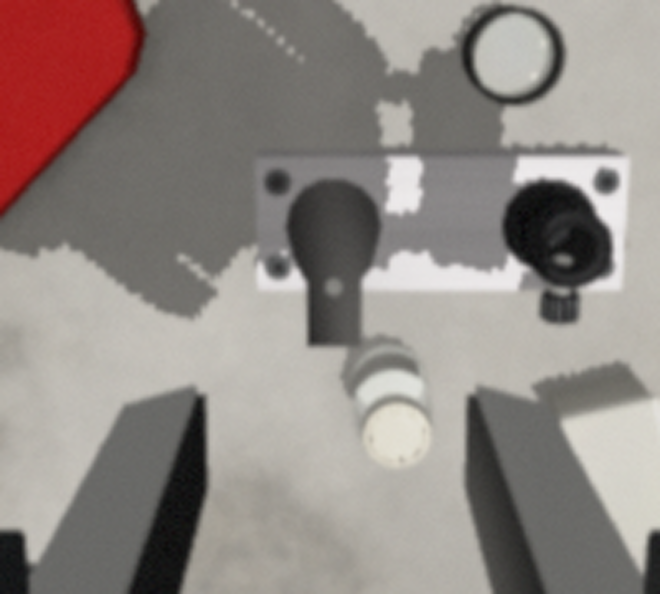

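View pics/t9z.png

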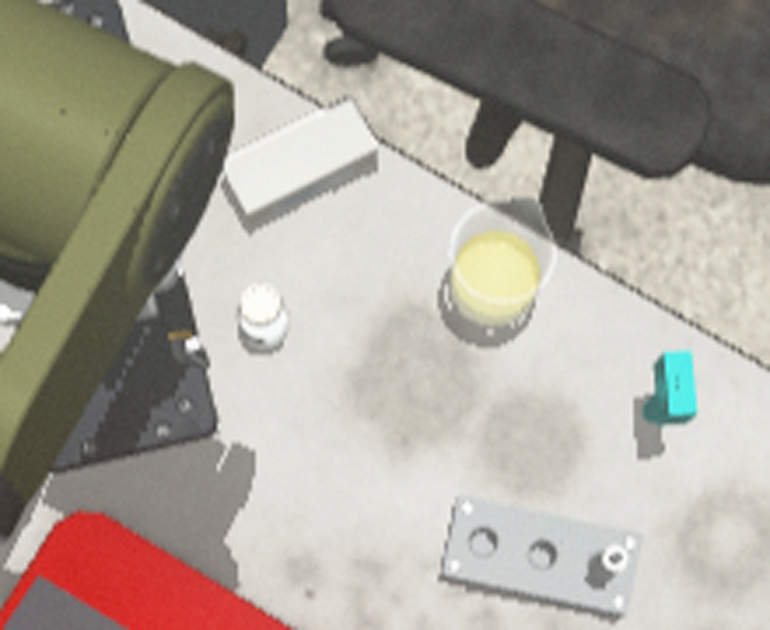

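Run:
```python
from h import *
s=load('s9.png');c=load('w9.png')
for z in(106,114):print(z,np.array(proj(s,[577.6,-229.7,z])),'seen',((173+.5)/7-.5+290,(201+.5)/7-.5+170),'wrist',onz(c,(334.5)/3.3-.5+220,(288.5)/3.3-.5+150,z))
print('rim',(np.array(proj(s,[577.6,-229.7,60]))-[290,170]+.5)*7)
a=onz(c,308/3.3+220,346/3.3+150,106);b=onz(c,361/3.3+220,346/3.3+150,106);print(np.arctan2(*(b-a)[[1,0]]),np.linalg.norm(a-b))
```

```text
106 [314.02291741 198.58079773] seen (314.2857142857143, 198.28571428571428) wrist [ 577.83716936 -229.3711367   106.        ]
114 [313.95758368 195.11031201] seen (314.2857142857143, 198.28571428571428) wrist [ 577.32349077 -227.43706633  114.        ]
rim [174.21833702 339.44039705]
0.25649587608869723 13.631642105088407
```

Every check agrees: the top of the mount is at z ≈ 106 (it would be about 114–116 on the spacer), on the bore axis, with the lens axis at 0.256 rad against 0.257 for the rail. Handing in.

Run:
```python
from h import *
print(sign_off())
```

```text
the job is handed in; nothing more can be done
None
```

The lens post is seated fully home in the near (-x) holder and released. The job was handed in at about 14 s. The spacer was not in that bore, so the far holder was not needed.

**Insertion:** I pushed the post down in small steps. It bottomed at TCP z 82.6 mm, against 82.5 mm expected for the true bottom and 92.5 mm for the spacer. The highest wrist force read was about 10 N.

**Last checks:**
- **Seating:** the top of the mount is at z ≈ 106 mm in the side view, to within about 1 mm. That puts the ring level with the rim. Once seated, the dark ring itself could not be told apart from the black rim, so this rests on the mount height and the bottoming depth.
- **Position and angle:** the post is within about 0.5 mm of the bore axis. The lens axis is at 0.256 rad against about 0.257 rad for the rail.
- **Other objects:** the bare post, vial and beaker stand where they were in the last pictures. The lens tube was hidden from the top camera at the end. It shows upright in the wrist view, but I did not measure its position.

One disagreement: a first rough outline of the near rim came out about 2 mm off in y. The view into the bore supported the earlier value, so I used that one, and the insertion confirmed it. One move call was also refused early on for its format, before the arm had moved.

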